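Set the length stop of a biscuit-cutting guide and bring the gingerbread up to it

ROBOT

A 6-joint arm with a two-finger parallel gripper is mounted at the origin on the work surface. World frame = base frame: x ahead of the robot, y to its left, z up, the work surface at z = 0. Lengths are in m, angles in rad, forces in N, time in s.
With the tool pointing down it reaches from about 0.4 to 0.925 m from the base axis. Payload 12.5 kg.
Tool frame: the origin (TCP) lies midway between the tips of the shut fingers; the grasp point (between the pads) lies 19 mm behind it; z points along the fingers, x is the direction in which the jaws open and shut, and the axes are right-handed (so a half turn about z gives the same grasp; the last joint's range is limited). The gripper opens to 95 mm and grips with 3 to 60 N. Pads are 20 mm wide; open, the fingers measure 119 mm over their backs; the gripper's body (75 mm by 180 mm) begins 59 mm behind the grasp point.
Start: joints at [1.039, 0.491, 1.559, -0, 1.092, -0.106], TCP at [0.258, 0.569, 0.176] pointing down, gripper open.
Joint ranges: [-3.1, 3.1], [-0.84, 2.19], [0.05, 2.79], [-1.13, 4.28], [0.06, 2.93], [-2.69, 2.69]. Speed limits (rad/s): [2.22, 2.22, 2.79, 3.14, 3.14, 3.14].

INTERFACE

Orientations are given as a unit quaternion [x, y, z, w].
In Python, from rig import * gives the robot as it stands. The module is installed in compiled form; this text tells all that it offers.
- The arm moves only by the tool send_rows, never from a script. Its argument "commands" is a list of rows, each a list of 4 numbers: the shift along the tool's x, y, z in units of 40 mm (1.0 is 40 mm), then the turn about the tool's z in degrees. A call has 1 to 12 rows; each row is the pose to reach, as a shift and turn from the pose commanded when the call began, along the tool's axes at that moment; what a row does not reach only later rows make up. A row lasts 1/12 s, in which the tool goes at most 41.7 mm and 7.16 degrees, less where a joint would pass 70% of its speed; a pose out of reach is approached as far as the arm can. A call with a gripper value outside its range is refused whole. "grip" is the opening in per cent of the stroke, from 0 (shut) to 100 (fully open), set as the call begins (left out, the last holds). The fingers move at their own pace and stop on an object; "force" is the grip in N (left out, the last holds). Time passes only in rows, so rows that repeat a pose let the fingers close. It gives the time, the measured TCP pose, the force and the opening at its end, in the units of the state.
- sense(): the state, without advancing time (a new reading comes with each control period).
- capture(name): name is "scene" or "top" or "wrist"; returns the picture (420x560x3 uint8, red, green, blue); there is no depth.
- camera_params(name): a dict with "fx", "fy", "cx", "cy" (pixels), "k1" (the pictures are not rectified: a ray, as slopes to the right and down, at radius r is drawn at 1 + k1 r^2 times it, then the intrinsics apply), "rvec" (rotation vector, rad) and "tvec" (3), from world to camera coordinates, as OpenCV has them; the wrist camera has in their place "mount" (4x4, takes a point from camera to tool coordinates, whose origin is the TCP and whose axes are the tool frame's). Camera axes: x right, y down, z forward; pixel columns grow to the right and rows downward; lengths in m; the calibration is good to about 2 mm. A picture is of the moment at which its call begins: read the wrist's pose just before it. camera_params takes no time and is no camera call.
- job_done(): hands the job in, once; it reports no verdict.
The state is a dict: "clock": time; "joint_positions": joint angles; "qd": joint speeds; "effort": joint torques, N m; "ee_pos": TCP position; "orientation": TCP orientation; "force": force on the tool from outside, world axes, zero at the start; "ft_torque": the same for the moment, N m; "width": finger opening in m.
Only numpy, scipy, OpenCV 4.12 (cv2) and the standard library are available. Lean on these libraries where they do the work, as an engineer would, in place of code of your own. Each camera call takes 0.05 s, during which the arm holds its last target. There are 200 camera calls.

TASK

Get the cutting guide ready for trimming: push the sliding stop along its rail, past the first notch, until its pin drops into the middle one of the three notches. Then push the gingerbread bar flat along the board until its end rests squarely against the stop, with the stop still in the middle notch. Only push: do not lift or tip the bar, leave the other things where they are, and take the hand away at the end.

Things in the scene. Friction and masses are not known exactly. Their poses are not given: they have to be found in the camera images.
- jig: The cutting guide: fixed wooden board 200 x 440 mm, 18 mm thick, on the table. Origin: centre of its underside; z up, y along the rail, x across the board to the rail, away from the robot (yaw within 0.35 rad). An aluminium rail, jig x 43 to 67, y -205 to 205 mm, stands on it, its top 48 mm above the table; its side at x = 43 mm is also a fence for the bar.
- notch2 (a point): The middle of three square notches, 16 mm wide and 6 mm deep, cut across the rail's top at jig y = 35, 85 and 135 mm: its centre, level with the rail's top (jig x 55, y 85, z 48 mm). With the stop seated there, the stop's face lies 20 mm short of this point (towards jig -y).
- stop_face (a point): The black plastic stop on the rail, a block 44 wide (jig x) x 40 long x 28 mm, 49 to 77 mm above the table. The point: middle of its flat face that looks to jig -y, at jig x 55 mm, 63 mm above the table, axes parallel to the jig's; the block runs from here to +40 mm in jig y. It starts near the -y end of its travel and must go towards jig +y.
- blade_face (a point): Blade of the stop, 10 mm thick, in the same face plane, reaching from the block over the board (jig x -35 to 41 mm, 20 to 60 mm above the table). The bar is to rest against its flat jig -y side; the point is on that side at jig x 3 mm, 25 mm above the table.
- stop (a joint): Travel of the stop towards jig +y, in m, 0 to 0.2; its face is at jig y = value - 0.060. Notches hold it at 0.075, 0.125 (middle) and 0.175; it starts at 0.005 to 0.045. It slides with about 2 N and stays where left; within some 4 mm of a notch the sprung pin pulls it in (the push falls to nothing, it jumps ahead); pushing it out takes about 8 N.
- pin (a joint): How far the sprung steel pin with a rounded rolling nose has dropped, in m: 0 to 0.001 while it rides on the rail's top, about 0.004 when it sits in a notch. It stands upright through the block, 20 mm behind the face, its 16 mm round head on top of the block, up to 89 mm above the table.
- bar_centre (a point): The gingerbread bar, a loose plain brown rectangular slab 60 x 100 x 14 mm, about 90 g, lying flat on the board beside the rail, on the jig -y side of the stop. The point is its centre (25 mm above the table); its own y axis is its 100 mm length, at the start within 0.06 rad of the rail's direction; its long side stands some 4 to 13 mm from the fence.
- cutter: Bystander: thin round steel cutter, 44 mm across, 30 mm high, standing on the board near its edge at jig x about -75, y about 30 mm. Origin: centre of its underside.
- nozzle: Bystander: conical steel icing nozzle, 24 mm across, 34 mm high, standing on the board at jig x about -75, y about -60 mm. Origin: centre of its underside.
- biscuit: Bystander: small round iced biscuit, 52 mm across, 11 mm thick, on the board at jig x about -50, y about 180 mm. Origin: centre of its underside.
- biscuit_b: Bystander: round iced biscuit, 72 mm across, on the table, on the robot's left. Origin: centre of its underside.
- bowl: Bystander: mauve plastic bowl, 140 mm across, 55 mm high, on the left. Origin: centre of its underside.
- knife: Bystander: palette knife lying on the table on the right. Origin: under its middle.
- tub: Bystander: open clear plastic tub 110 x 150 x 70 mm, far right. Origin: centre of its underside.
- pot: Bystander: ceramic pot full of brushes, 96 mm across, brushes up to 195 mm high, far left. Origin: centre of its underside.

How it is judged:
By the outcome, as a careful person would: the job done as asked, in the order asked, and still so for the second after the job is handed in, with the robot touching nothing.
It also fails if it takes over 51 s, if anything falls off the work surface, if the arm or the gripper's body presses on something with over 40 N, if the wrist force passes 120 N, or if a joint passes its speed limit or range.

## Working session

There is one attempt and no reset: what is moved stays moved. The work goes in short steps, Python scripts to look and compute and a tool call to move; the robot and the scene stay as the last step left them, time stands still between calls to the robot, and variables do not carry over. Pictures are saved under pics/ and viewed, about 8 in all and at most 12, crops included, and the job is handed in when it is done.

Besides the shell and the picture viewer there is one more tool, called as name(argument=value, ...) on one line, values as JSON. send_rows: Moves the arm, as the interface text tells. Its arguments: {"type":"object","properties":{"commands":{"type":"array"},"grip":{"type":"number"},"force":{"type":"number"}},"required":["commands"]}

```bash
mkdir -p pics; python3 - <<'E'
from rig import *
import cv2,numpy as np
s=sense();print({k:np.round(v,3).tolist() for k,v in s.items()})
for n in("top","scene"):
    im=capture(n);cv2.imwrite(f"pics/{n}0.png",im[:,:,::-1]);print(n,{k:np.round(v,4).tolist() for k,v in camera_params(n).items()})
print(camera_params("wrist"))
E
```

```text
{'clock': 0.0, 'joint_positions': [1.039, 0.492, 1.559, 0.0, 1.092, -0.106], 'qd': [0.001, -0.0, 0.0, -0.001, 0.0, 0.0], 'effort': [0.0, -61.265, -25.817, 0.069, 0.048, -0.0], 'ee_pos': [0.258, 0.569, 0.176], 'orientation': [0.841, 0.542, -0.0, 0.0], 'force': [0.03, 0.081, 0.259], 'ft_torque': [0.027, 0.02, 0.011], 'width': 0.095}
top {'fx': 467.0141, 'fy': 467.0141, 'cx': 277.4032, 'cy': 213.1105, 'k1': -0.0145, 'rvec': [2.1502, -2.1407, 0.148], 'tvec': [0.0303, 0.5243, 1.3834]}
scene {'fx': 401.2111, 'fy': 401.2111, 'cx': 268.694, 'cy': 207.5637, 'k1': -0.1119, 'rvec': [1.3049, 2.3807, -0.8284], 'tvec': [0.2604, -0.287, 1.3315]}
{'fx': 338.0616792374213, 'fy': 338.0616792374213, 'cx': 281.9793183078761, 'cy': 210.26513745679085, 'k1': 0.0263652233750598, 'mount': array([[ 9.99999963e-01, -2.71612696e-04,  1.53922632e-05,
         8.45333648e-04],
       [ 2.55626985e-04,  9.57492122e-01,  2.88459304e-01,
        -8.10543987e-02],
       [-9.30871802e-05, -2.88459290e-01,  9.57492156e-01,
        -2.09041485e-01],
       [ 0.00000000e+00,  0.00000000e+00,  0.00000000e+00,
         1.00000000e+00]])}
```

View pics/top0.png

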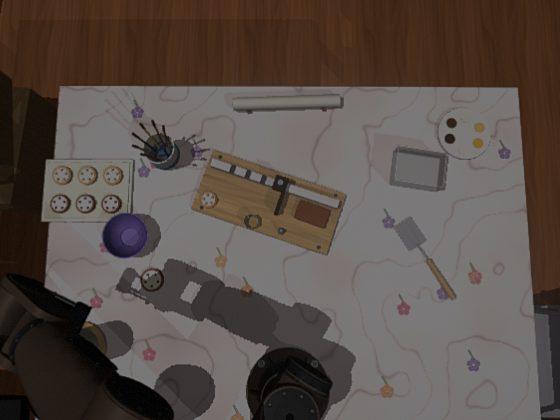

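View pics/scene0.png

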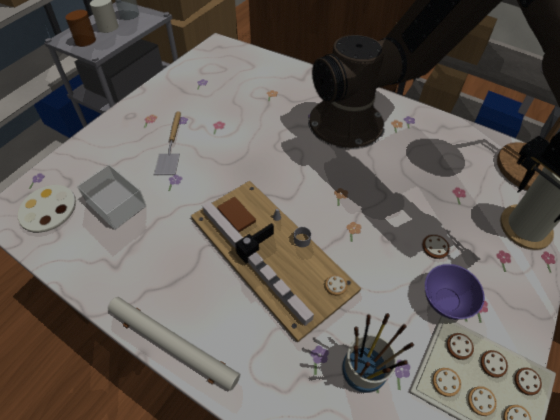

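The top view shows the board, with corners at about (213,150), (346,194), (328,254) and (192,208). The stop is near (281,190) and the bar near (312,213). The scene view confirms this layout, and nothing is in the way around the board. Next I'll measure the board, bar and stop.

```bash
cat > h.py <<'E'
from rig import *
import cv2,numpy as np
from scipy.spatial.transform import Rotation as R
def pose(name,s=None):
    p=camera_params(name)
    if name=="wrist":
        T=np.eye(4);T[:3,:3]=R.from_quat(s["orientation"]).as_matrix();T[:3,3]=s["ee_pos"]
        return p,T@p["mount"]
    W=np.eye(4);W[:3,:3]=cv2.Rodrigues(np.array(p["rvec"]))[0];W[:3,3]=np.ravel(p["tvec"])
    return p,np.linalg.inv(W)
def cast(name,uv,z,s=None):
    p,C=pose(name,s);K=np.array([[p["fx"],0,p["cx"]],[0,p["fy"],p["cy"]],[0,0,1]])
    q=cv2.undistortPoints(np.float64(uv).reshape(-1,1,2),K,np.array([p["k1"],0,0,0.])).reshape(-1,2)
    d=np.c_[q,np.ones(len(q))]@C[:3,:3].T
    return C[:3,3]+d*((z-C[2,3])/d[:,2])[:,None]
def biggest(m):
    m=cv2.morphologyEx(m.astype(np.uint8)*255,cv2.MORPH_OPEN,np.ones((3,3)))
    c,_=cv2.findContours(m,cv2.RETR_EXTERNAL,cv2.CHAIN_APPROX_NONE);return max(c,key=cv2.contourArea)
def rect(name,c,z,s=None):
    w=cast(name,c.reshape(-1,2),z,s)[:,:2]
    r=cv2.minAreaRect(np.float32(w*1000));return r,cv2.boxPoints(r)
E
python3 - <<'E'
from h import *
im=capture("top");hsv=cv2.cvtColor(im,cv2.COLOR_RGB2HSV)
H,S,V=cv2.split(hsv)
for p in [(240,170),(300,240),(225,205),(312,213),(281,190),(255,176),(270,120),(150,380)]: print(p,hsv[p[1],p[0]])
roi=np.zeros(H.shape,bool);roi[140:265,185:355]=1
c=biggest(roi&(S>75)&(H<28)); c=cv2.convexHull(c);r,b=rect("top",c,.018);print("board",r,b.tolist())
c=biggest(roi&(S>110)&(H<14)); r,b=rect("top",c,.032);print("bar",r,b.tolist())
cv2.imwrite("pics/top1.png",cv2.resize(cv2.convertScaleAbs(im[140:265,185:355,::-1],alpha=1.8),None,fx=4.5,fy=4.5,interpolation=cv2.INTER_CUBIC))
E
```

```text
(240, 170) [  0   8 123]
(300, 240) [ 16 108 109]
(225, 205) [ 17 113 117]
(312, 213) [ 10 127  76]
(281, 190) [10 45 34]
(255, 176) [174  10 122]
(270, 120) [ 10   6 123]
(150, 380) [  0   2 119]
board ((564.0205078125, 61.11558532714844), (438.2727966308594, 198.56130981445312), 71.37104797363281) [[399.94091796875, -114.82559204101562], [588.0989990234375, -178.253662109375], [728.10009765625, 237.0567626953125], [539.9420166015625, 300.4848327636719]]
bar ((524.1063232421875, -72.27486419677734), (98.41161346435547, 58.9548454284668), 69.81365203857422) [[479.4598693847656, -108.28630828857422], [534.79345703125, -128.630126953125], [568.7528076171875, -36.26342010498047], [513.419189453125, -15.919601440429688]]
```

View pics/top1.png

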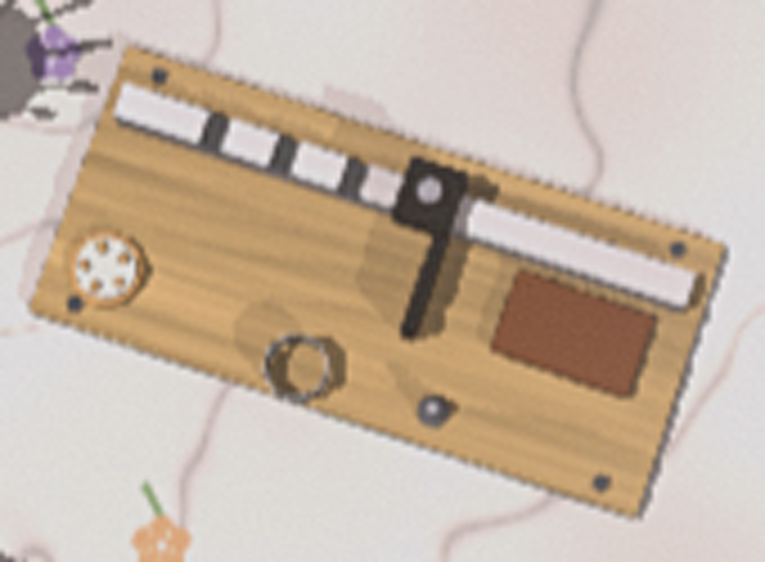

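The crop shows the rail with three dark notches at crop x of about 352, 282 and 213. The stop's pin head is at (430,190), the blade tip at (410,330) and the bar at (573,335). The board measures 438x199 mm and the bar 98x59 mm, which matches the sizes given. Next I'll express these in jig coordinates.

```bash
cat >> h.py <<'E'
yaw=np.radians(71.371-90);JO=np.array([.564,.0611]);JR=np.array([[np.cos(yaw),-np.sin(yaw)],[np.sin(yaw),np.cos(yaw)]])
def tojig(w): return (np.atleast_2d(w)[:,:2]-JO)@JR
def fromjig(j): return JO+JR@np.array(j)
def delta(target,s):  # tool-frame shift in 40mm units
    return R.from_quat(s["orientation"]).inv().apply(np.array(target)-s["ee_pos"])/.04
E
python3 - <<'E'
from h import *
def P(x,y): return (x/4.5+185-.39,y/4.5+140-.39)
print("pin head jig",tojig(cast("top",[P(430,190)],.089)))
print("block corners -y side",tojig(cast("top",[P(467,173),P(452,233)],.077)),"other",tojig(cast("top",[P(413,157),P(394,215)],.077)))
print("blade tip",tojig(cast("top",[P(402,333),P(418,337)],.060)))
print("notches (35,85,135 at x55)",tojig(cast("top",[P(353,178),P(283,155),P(214,132)],.048)))
print("bar",tojig([.5241,-.0723]))
print("pot",cast("top",[(165,155)],.05),"bowl",cast("top",[(125,235)],.05))
s=sense()
t=fromjig([.055,-.125]);print("target",t, delta([*t,.13],s))
E
```

```text
pin head jig [[ 0.0555052  -0.01973518]]
block corners -y side [[ 0.07676434 -0.03846479]
 [ 0.03516537 -0.04207644]] other [[ 0.07545812 -0.00099591]
 [ 0.03423311 -0.0018213 ]]
blade tip [[-0.03649316 -0.03151457]
 [-0.03559366 -0.04245585]]
notches (35,85,135 at x55) [[0.05475302 0.03512464]
 [0.05446346 0.08538258]
 [0.05439571 0.13518408]]
bar [[ 0.00480365 -0.13915637]]
pot [[0.70152324 0.37927466 0.05      ]] bowl [[0.45402188 0.49011194 0.05      ]]
target [ 0.5761885 -0.07492  ] [-11.37547697  13.8934846    1.15020284]
```

send_rows(commands=[[-11.38,13.9,0.6,84.2],[-11.38,13.9,0.6,84.2],[-11.38,13.9,0.6,84.2],[-11.38,13.9,0.6,84.2],[-11.38,13.9,0.6,84.2],[-11.38,13.9,0.6,84.2],[-11.38,13.9,0.6,84.2],[-11.38,13.9,0.6,84.2],[-11.38,13.9,0.6,84.2],[-11.38,13.9,0.6,84.2],[-11.38,13.9,0.6,84.2],[-11.38,13.9,0.6,84.2]], grip=0, force=20)

```text
clock: 1.15
ee_pos: [0.48, 0.1192, 0.1594]
orientation: [0.986, -0.165, 0.0, -0.0]
force: [1.2, 0.3, -0.4]
width: 0.0204
```

```bash
python3 - <<'E'
from h import *
s=sense();print(s["clock"],s["ee_pos"],s["width"],s["force"],s["qd"].round(2) if hasattr(s["qd"],"round") else s["qd"]);t=fromjig([.055,-.105]);print(delta([*t,.13],s))
x=R.from_quat(s["orientation"]).as_matrix()[:,0];print("turn left",np.degrees(np.arctan2(x[1],x[0])-yaw))
E
```

```text
1.15 [0.47999515 0.11918878 0.15944292] 0.02041626510703253 [ 1.22418132  0.33306698 -0.41377412] [-0.98  0.15 -0.19  0.    0.03  0.11]
[3.84895406 3.30719881 0.7359572 ]
turn left -0.34603247386141867
```

send_rows(commands=[[1,0.9,0.2,0],[2,1.8,0.4,0],[2.9,2.5,0.6,0],[3.4,3.0,0.7,0],[3.6,3.1,0.7,0],[3.6,3.1,0.7,0],[3.6,3.1,0.7,0],[3.6,3.1,0.7,0],[3.6,3.1,0.7,0]])

```text
clock: 1.9
ee_pos: [0.5759, -0.0412, 0.1316]
orientation: [0.987, -0.161, -0.0, -0.0]
force: [0.3, -1.1, -1.1]
width: 0.0007
```

```bash
python3 - <<'E'
from h import *
s=sense();print(s["clock"],s["ee_pos"],s["width"],s["force"],tojig([s["ee_pos"]]));t=fromjig([.055,-.085]);print(delta([*t,.056],s))
x=R.from_quat(s["orientation"]).as_matrix()[:,0];print("turn left",np.degrees(np.arctan2(x[1],x[0])-yaw))
im=capture("wrist");cv2.imwrite("pics/w1.png",im[:,:,::-1])
E
```

```text
1.9 [ 0.57589055 -0.04120902  0.13158802] 0.0006534227811796068 [ 0.29684518 -1.05104324 -1.07412897] [[ 0.04394906 -0.09315042]]
[ 0.27715249 -0.20307987  1.88964495]
turn left 0.09167163292455355
```

View pics/w1.png

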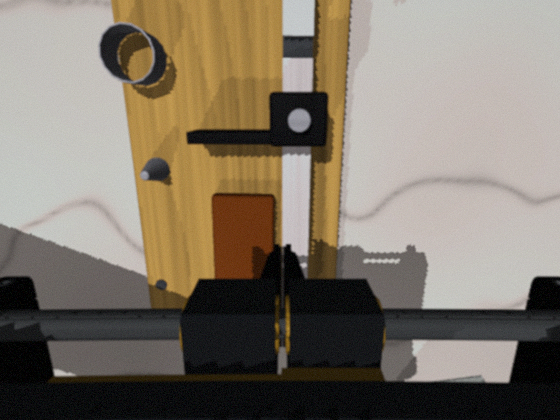

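The wrist view shows the stop block at (298,120) with its blade reaching left, the bar at (243,235) and the closed fingers on the -y side, as expected. Next I lower behind the stop's face.

send_rows(commands=[[0.1,-0.05,0.5,0],[0.25,-0.1,1.1,0],[0.28,-0.15,1.6,0],[0.28,-0.2,1.85,0],[0.28,-0.2,1.89,0],[0.28,-0.2,1.89,0],[0.28,-0.2,1.89,0]])

```text
clock: 2.53
ee_pos: [0.59, -0.0379, 0.0569]
orientation: [0.987, -0.161, 0.001, -0.0]
force: [-0.0, -0.1, -0.4]
width: 0.0003
```

```bash
cat > st.py <<'E'
from h import *
s=sense();f=np.array(s["force"]);print(round(s["clock"],2),"jig",(tojig([s["ee_pos"]])*1000).round(1),"z",round(s["ee_pos"][2]*1000,1),"Fjig",(f[:2]@JR).round(2),f[2].round(2))
E
python3 st.py
```

```text
2.53 jig [[ 56.3 -85.6]] z 56.9 Fjig [-0.02 -0.06] -0.38
```

send_rows(commands=[[0,-0.2,0,0],[0,-0.4,0,0],[0,-0.6,0,0],[0,-0.7,0,0],[0,-0.78,0,0],[0,-0.86,0,0],[0,-0.94,0,0],[0,-1.02,0,0],[0,-1.1,0,0],[0,-1.18,0,0],[0,-1.26,0,0],[0,-1.34,0,0]])

```text
clock: 3.53
ee_pos: [0.6068, 0.0128, 0.0558]
orientation: [0.987, -0.162, -0.0, -0.0]
force: [0.2, -0.2, 0.2]
width: 0.0005
```

```bash
python3 st.py
```

```text
3.53 jig [[ 56.  -32.1]] z 55.8 Fjig [ 0.24 -0.11] 0.15
```

send_rows(commands=[[0,-0.07,0,0],[0,-0.14,0,0],[0,-0.21,0,0],[0,-0.28,0,0]])

```text
clock: 3.87
ee_pos: [0.6104, 0.0234, 0.0558]
orientation: [0.987, -0.162, 0.0, -0.0]
force: [0.1, 0.2, 0.0]
width: 0.0004
```

```bash
python3 st.py; python3 - <<'E'
from h import *
im=capture("wrist");cv2.imwrite("pics/w2.png",im[:,:,::-1])
E
```

```text
3.87 jig [[ 56.  -20.9]] z 55.8 Fjig [0.04 0.21] 0.01
```

View pics/w2.png

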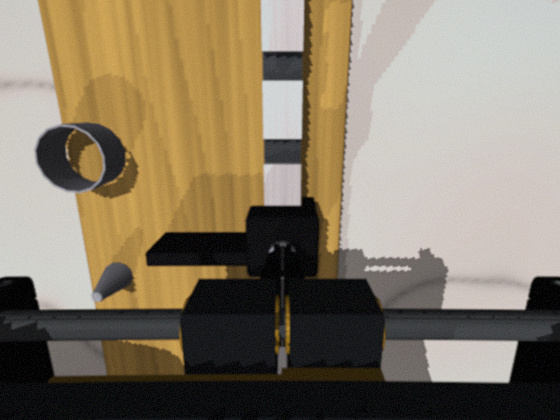

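```bash
python3 - <<'E'
from h import *
s=sense();c=lambda p,z:(tojig(cast("wrist",[p],z,s))*1000).round(1)
print("notches",c((283,65),.048),c((283,150),.048));print("blade tip far/near top",c((168,234),.06),c((148,250),.06),"near, bottom",c((148,263),.06));print("block back edge far",c((283,206),.077), c((283,216),.077))
E
```

```text
notches [[57.2 86.3]] [[57.3 36.7]]
blade tip far/near top [[-16.8 -15.7]] [[-30.8 -26.8]] near, bottom [[-31.8 -36.1]]
block back edge far [[57.2  8. ]] [[57.2  1.9]]
```

```bash
python3 - <<'E'
from h import *
s=sense();im=cv2.imread("pics/w2.png")
p,C=pose("wrist",s);print("cam",C[:3,3],tojig([C[:3,3]]))
I=np.linalg.inv(p["mount"])
for q in ([0,0,0,1],[0,-.01,0,1],[0,.01,0,1]): v=I@q;print("tip px",p["fx"]*v[0]/v[2]+p["cx"],p["fy"]*v[1]/v[2]+p["cy"])
c=lambda q,z:(tojig(cast("wrist",[q],z,s))*1000).round(1)
print("block back bottom",c((283,207),.049),"blade back bottom",c((200,234),.02))
cv2.imwrite("pics/w2c.png",cv2.resize(cv2.convertScaleAbs(im[180:300,120:340],alpha=3,beta=15),None,fx=3.5,fy=3.5,interpolation=cv2.INTER_CUBIC))
t=capture("top");cv2.imwrite("pics/t2.png",t[:,:,::-1])
E
```

```text
cam [0.637292   0.10166547 0.26492654] [[0.05649381 0.06185244]]
tip px 280.941756124576 238.47524133608334
tip px 280.92433853968055 224.19504764691138
tip px 280.958731435926 252.39282723947082
block back bottom [[57.3 -0.7]] blade back bottom [[ -6.5 -30.9]]
```

View pics/w2c.png

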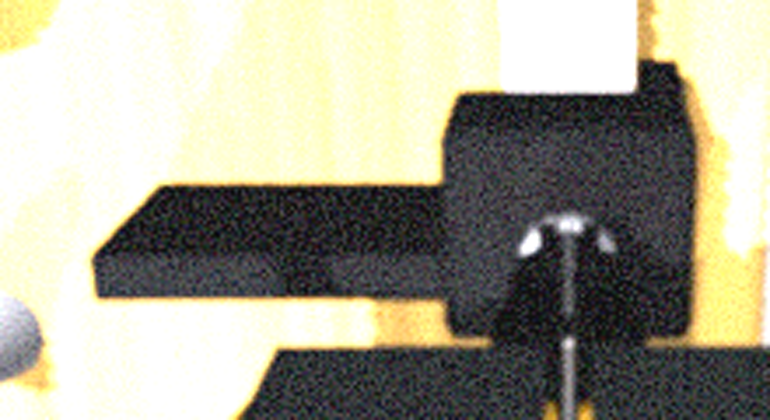

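```bash
python3 - <<'E'
from h import *
a=cv2.imread("pics/t2.png");b=capture("scene")[:,:,::-1]
f=lambda i:cv2.resize(cv2.convertScaleAbs(i,alpha=1.8),(400,400),interpolation=cv2.INTER_CUBIC)
cv2.imwrite("pics/t2c.png",np.hstack([f(a[140:240,230:330]),f(b[190:290,190:290])]))
E
python3 st.py
```

```text
4.02 jig [[ 55.9 -20.9]] z 55.8 Fjig [ 0.75 -0.28] -0.26
```

View pics/t2c.png

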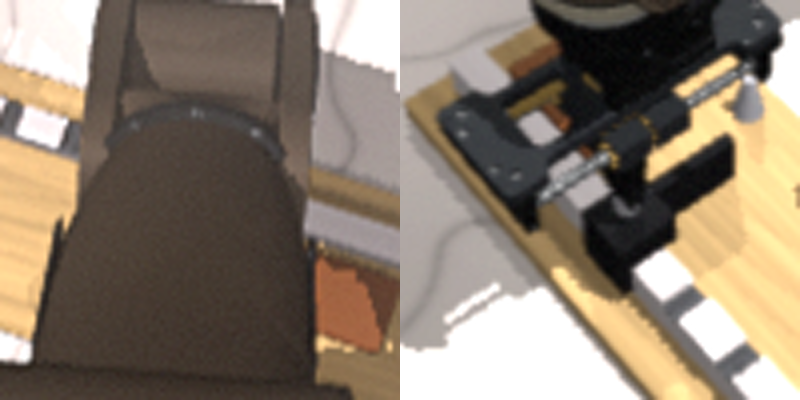

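```bash
python3 - <<'E'
from h import *
f=lambda n:cv2.resize(cv2.convertScaleAbs(cv2.imread(n)[190:310,230:340],alpha=3,beta=25),(400,436),interpolation=cv2.INTER_CUBIC)
cv2.imwrite("pics/cmp.png",np.hstack([f("pics/w1.png"),f("pics/w2.png")]))
p,C=pose("wrist",sense());I=np.linalg.inv(p["mount"])
for z in(0,-.02,-.033,-.06):
  for y in (-.01,0,.01):
    v=I@[0,y,z,1];print(z,y,"row",(p["fy"]*v[1]/v[2]+p["cy"]).round(1))
c=lambda q,z:(tojig(cast("scene",[q],z))*1000).round(1)
g=lambda x,y:(190+(x-400)/4,190+y/4)
print("back bottom mid",c(g(628,290),.049),"pin",c(g(628,210),.089),"notches",c(g(672,290),.048),c(g(735,350),.048))
E
```

```text
0 -0.01 row 224.2
0 0 row 238.5
0 0.01 row 252.4
-0.02 -0.01 row 235.2
-0.02 0 row 250.6
-0.02 0.01 row 265.7
-0.033 -0.01 row 243.5
-0.033 0 row 259.8
-0.033 0.01 row 275.7
-0.06 -0.01 row 264.8
-0.06 0 row 283.3
-0.06 0.01 row 301.2
back bottom mid [[80.6  9.2]] pin [[ 60.7 -13.8]] notches [[60.  25.1]] [[56.1 79.5]]
```

View pics/cmp.png

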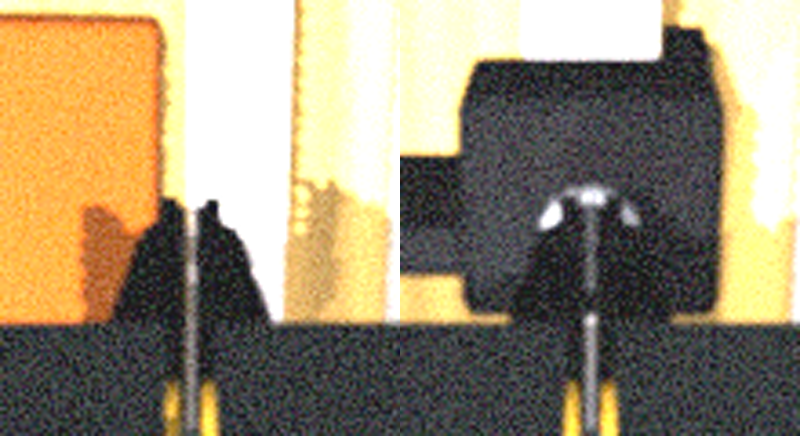

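The views agree that the stop has not moved, although the reported TCP is past its face. No force registered either. In free air the fingertips also show about 7 px lower in the wrist view than the TCP should. I'll back off and find where the tips really end, using the scene camera.

send_rows(commands=[[0,0.4,0,0],[0,0.8,0,0],[0,1.2,0,0],[0,1.5,0,0],[0,1.5,0,0],[0,1.5,0,0],[0,1.5,0,0]])

```text
clock: 4.6
ee_pos: [0.5914, -0.0333, 0.0559]
orientation: [0.987, -0.162, 0.0, -0.0]
force: [0.3, 0.5, -0.5]
width: 0.0004
```

```bash
python3 st.py; python3 - <<'E'
from h import *
s=sense();im=capture("scene")[:,:,::-1].copy()
p,C=pose("scene");K=np.array([[p["fx"],0,p["cx"]],[0,p["fy"],p["cy"]],[0,0,1]])
M=R.from_quat(s["orientation"]).as_matrix()
pts=np.array([s["ee_pos"]+M@[0,0,-z] for z in(0,.019,.033,.06)])
uv=cv2.projectPoints(pts,np.float64(p["rvec"]),np.float64(p["tvec"]),K,np.array([p["k1"],0,0,0.]))[0].reshape(-1,2);print(uv.round(1))
x0,y0=190,170;o=cv2.resize(cv2.convertScaleAbs(im[y0:y0+100,x0:x0+110],alpha=2.2),(770,700)[:1]+(590,),interpolation=cv2.INTER_CUBIC)
for q in uv: cv2.circle(o,(int((q[0]+.5-x0)*7),int((q[1]+.5-y0)*5.9)),3,(0,0,255),1)
cv2.imwrite("pics/s3.png",o)
E
```

```text
4.6 jig [[ 56.1 -80.7]] z 55.9 Fjig [0.17 0.58] -0.54
[[233.1 231.2]
 [232.5 226.8]
 [232.  223.5]
 [231.  216.8]]
```

View pics/s3.png

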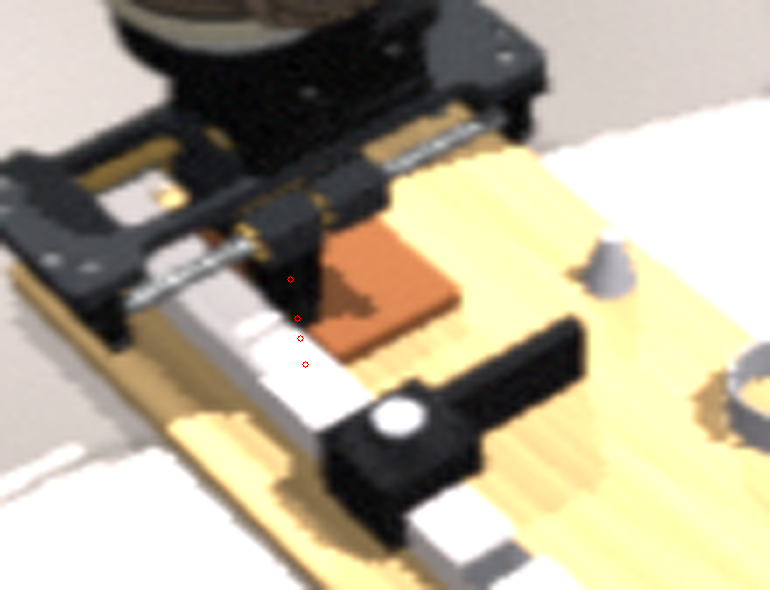

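The scene view settles it. The fingertips end at about crop (297,320), the projection of a point 32-33 mm behind the reported TCP. So the hand passed above the block, and the stop is still where it was. I'll take the tips as 32 mm above the TCP and go lower to put them at z of about 60 mm.

send_rows(commands=[[0,0,0.2,0],[0,0,0.4,0],[0,0,0.55,0],[0,0,0.65,0],[0,0,0.68,0],[0,0,0.7,0],[0,0,0.7,0],[0,0,0.7,0]])

```text
clock: 5.32
ee_pos: [0.5913, -0.0337, 0.028]
orientation: [0.987, -0.162, 0.0, -0.0]
force: [-0.8, 0.1, 0.3]
width: 0.0002
```

```bash
python3 st.py
```

```text
5.32 jig [[ 56.2 -81.1]] z 28.0 Fjig [-0.77 -0.11] 0.34
```

send_rows(commands=[[0,-0.2,0,0],[0,-0.4,0,0],[0,-0.6,0,0],[0,-0.68,0,0],[0,-0.74,0,0],[0,-0.8,0,0],[0,-0.86,0,0],[0,-0.92,0,0],[0,-0.98,0,0]])

```text
clock: 6.07
ee_pos: [0.6036, 0.0035, 0.0279]
orientation: [0.987, -0.162, -0.0, 0.0]
force: [-2.4, -2.4, 1.9]
width: 0.0006
```

```bash
python3 st.py
```

```text
6.07 jig [[ 55.9 -42. ]] z 27.9 Fjig [-1.47 -3.04] 1.94
```

send_rows(commands=[[0,-0.08,0,0],[0,-0.16,0,0],[0,-0.24,0,0],[0,-0.32,0,0],[0,-0.4,0,0],[0,-0.48,0,0],[0,-0.56,0,0],[0,-0.64,0,0],[0,-0.72,0,0],[0,-0.8,0,0],[0,-0.88,0,0],[0,-0.96,0,0]])

```text
clock: 7.07
ee_pos: [0.6161, 0.0403, 0.0278]
orientation: [0.987, -0.162, 0.0, -0.0]
force: [0.4, 0.2, -0.1]
width: 0.0005
```

```bash
python3 st.py; python3 - <<'E'
from h import *
im=capture("wrist");s=sense();cv2.imwrite("pics/w4.png",im[:,:,::-1])
c=lambda p,z:(tojig(cast("wrist",[p],z,s))*1000).round(1)
g=cv2.cvtColor(im,cv2.COLOR_RGB2GRAY)
for x in (200,210,220): print(x,np.where(np.diff((g[150:290,x]<45).astype(int)))[0]+150)
for x in(265,300): print(x,np.where(np.diff((g[0:290,x]<60).astype(int)))[0])
E
```

```text
7.07 jig [[56.  -3.1]] z 27.8 Fjig [0.35 0.32] -0.12
200 [204 237 279]
210 [204 237 278]
220 [204 237 278]
265 [ 81  88 100 102 103 104 106 109 166 214 226 247 265]
300 [ 81  88  92  93  99 100 101 102 103 106 107 110 166 248 265]
```

```bash
python3 - <<'E'
from h import *
s=sense()
c=lambda p,z:(tojig(cast("wrist",[p],z,s))*1000).round(1)
print("block back bottom",c((282,166.5),.049),"blade back bottom",c((210,204.5),.02),"blade back top",c((210,237.5),.06),"notch far edges",c((282,81.5),.048),c((282,109),.048))
E
```

```text
block back bottom [[56.7 48.9]] blade back bottom [[ 8.9 18.7]] blade back top [[16.5 10.8]] notch far edges [[56.7 93.2]] [[56.7 79.5]]
```

send_rows(commands=[[0,-0.08,0,0],[0,-0.16,0,0],[0,-0.24,0,0],[0,-0.3,0,0],[0,-0.36,0,0],[0,-0.42,0,0],[0,-0.48,0,0],[0,-0.54,0,0],[0,-0.6,0,0],[0,-0.66,0,0],[0,-0.72,0,0],[0,-0.78,0,0]])

```text
clock: 8.12
ee_pos: [0.626, 0.0697, 0.0278]
orientation: [0.987, -0.162, 0.0, -0.0]
force: [0.7, -3.2, -1.4]
width: 0.0005
```

```bash
cat > stp.py <<'E'
from h import *
s=sense();im=capture("wrist");g=cv2.cvtColor(im,cv2.COLOR_RGB2GRAY).astype(int)
c=lambda p,z:(tojig(cast("wrist",[p],z,s))*1000)[0,1].round(1)
for x,z,off in((278,.049,40),(210,.02,10)):
    col=g[100:290,x-3:x+4].mean(1)<50
    run=next(i for i in range(len(col)-20) if col[i:i+20].all())+100
    print("face from",x,run,"->",c((x,run-.5),z)-off)
E
python3 st.py; python3 stp.py
```

```text
8.12 jig [[56.1 28. ]] z 27.8 Fjig [ 1.74 -2.84] -1.38
face from 278 165 -> 40.5
face from 210 205 -> 39.1
```

send_rows(commands=[[0,-0.08,0,0],[0,-0.16,0,0],[0,-0.24,0,0],[0,-0.32,0,0],[0,-0.39,0,0],[0,-0.45,0,0],[0,-0.5,0,0]])

```text
clock: 8.75
ee_pos: [0.6323, 0.089, 0.0279]
orientation: [0.987, -0.162, 0.0, -0.0]
force: [0.1, -0.3, -0.3]
width: 0.0006
```

```bash
python3 st.py; python3 stp.py
```

```text
8.75 jig [[55.8 48.3]] z 27.9 Fjig [ 0.23 -0.27] -0.29
face from 278 165 -> 60.8
face from 210 203 -> 60.8
```

send_rows(commands=[[0,-0.025,0,0],[0,-0.05,0,0],[0,-0.075,0,0],[0,-0.075,0,0],[0,-0.075,0,0]])

```text
clock: 9.22
ee_pos: [0.6332, 0.0913, 0.0279]
orientation: [0.987, -0.162, 0.0, -0.0]
force: [0.6, 0.0, 0.1]
width: 0.0007
```

```bash
python3 st.py; python3 stp.py
```

```text
9.22 jig [[55.9 50.7]] z 27.9 Fjig [0.53 0.23] 0.06
face from 278 163 -> 64.3
face from 210 201 -> 64.6
```

send_rows(commands=[[0,-0.025,0,0],[0,-0.05,0,0],[0,-0.05,0,0],[0,-0.05,0,0]])

```text
clock: 9.6
ee_pos: [0.6339, 0.0932, 0.0279]
orientation: [0.987, -0.162, 0.0, -0.0]
force: [-1.0, -0.1, -0.2]
width: 0.0005
```

```bash
python3 st.py; python3 stp.py
```

```text
9.6 jig [[56.  52.8]] z 27.9 Fjig [-0.93 -0.38] -0.23
face from 278 167 -> 64.1
face from 210 204 -> 64.6
```

send_rows(commands=[[0,-0.02,0,0],[0,-0.04,0,0],[0,-0.05,0,0],[0,-0.05,0,0]])

```text
clock: 9.98
ee_pos: [0.6341, 0.0941, 0.0278]
orientation: [0.987, -0.161, -0.0, 0.001]
force: [-1.1, -7.1, 1.5]
width: 0.0005
```

```bash
python3 st.py; python3 stp.py
```

```text
9.98 jig [[55.9 53.7]] z 27.8 Fjig [ 1.2  -7.12] 1.51
face from 278 167 -> 65.1
face from 210 205 -> 64.8
```

Pushing with 7 N doesn't move the stop. Its face is at jig y of about 65 mm, so it's seated in the middle notch. Now I back off, lift and go behind the bar.

send_rows(commands=[[0,0.3,0,0],[0,0.8,0,0],[0,1.3,-0.5,0],[-0.2,2.1,-1.2,0],[-0.6,3.1,-1.6,0],[-1,4.1,-1.8,0],[-1.3,5.1,-1.8,0],[-1.3,6,-1.8,0],[-1.3,6.7,-1.8,0],[-1.3,6.97,-1.8,0],[-1.3,6.97,-1.8,0],[-1.3,6.97,-1.8,0]])

```text
clock: 11.03
ee_pos: [0.4963, -0.1527, 0.0998]
orientation: [0.987, -0.162, 0.0, -0.0]
force: [0.5, 0.8, 0.4]
width: 0.0005
```

send_rows(commands=[[0,0,0,0],[0,0,0.5,0],[0,0,1,0],[0,0,1.3,0],[0,0,1.5,0],[0,0,1.6,0],[0,0,1.6,0]], grip=32)

```text
clock: 11.62
ee_pos: [0.4964, -0.1518, 0.0353]
orientation: [0.987, -0.161, -0.0, -0.0]
force: [0.2, 0.3, 0.1]
width: 0.0301
```

```bash
python3 st.py; python3 - <<'E'
from h import *
s=sense();print(s["width"]);x=R.from_quat(s["orientation"]).as_matrix()[:,0];print("yaw err",np.degrees(np.arctan2(x[1],x[0])-yaw))
im=capture("wrist");cv2.imwrite("pics/w5.png",im[:,:,::-1])
H,S,V=cv2.split(cv2.cvtColor(im,cv2.COLOR_RGB2HSV))
c=biggest((S>150)&(H<13)&(V>60));w=tojig(cast("wrist",c.reshape(-1,2),.032,s))*1000
r=cv2.minAreaRect(np.float32(w));print("bar",r,w.min(0),w.max(0))
b=capture("scene");cv2.imwrite("pics/s5.png",b[:,:,::-1])
b=cv2.cvtColor(b,cv2.COLOR_RGB2HSV);print("sat",b[215,235])
E
```

```text
11.62 jig [[   3.9 -223.3]] z 35.3 Fjig [0.1  0.34] 0.13
0.03012890055570636
yaw err 0.10020203221965239
bar ((-10.090577125549316, -165.89517211914062), (21.127687454223633, 8.977670669555664), 37.328853607177734) [ -19.26949797 -173.14710498] [  -1.63778892 -157.75526309]
sat [ 11 156  98]
```

View pics/w5.png

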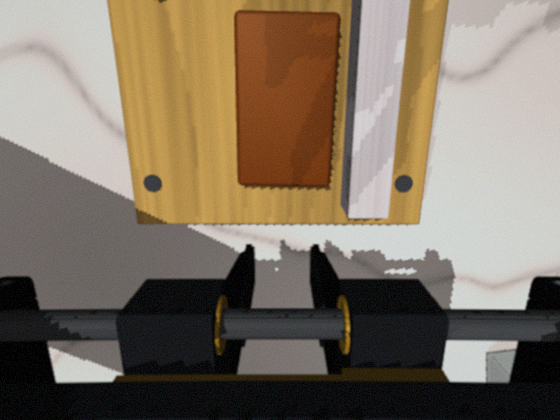

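The wrist view shows the bar's near end at row 187, columns 238-332, with the two open fingers at columns 245 and 320, centred on it. Next I lower the tips to mid-bar height.

send_rows(commands=[[0,0,0.3,0],[0,0,0.6,0],[0,0,0.8,0],[0,0,0.9,0],[0,0,0.95,0],[0,0,1,0],[0,0,1.03,0],[0,0,1.03,0]])

```text
clock: 12.38
ee_pos: [0.4964, -0.1527, -0.0052]
orientation: [0.987, -0.162, 0.0, 0.0]
force: [0.2, 0.2, 0.2]
width: 0.0303
```

```bash
python3 st.py
```

```text
12.38 jig [[   4.2 -224.2]] z -5.2 Fjig [0.16 0.27] 0.18
```

send_rows(commands=[[0,-0.15,0,0],[0,-0.25,0,0],[0,-0.25,0.04,0],[0,-0.25,0.08,0],[0,-0.25,0.08,0],[0,-0.25,0.08,0]])

```text
clock: 12.88
ee_pos: [0.4994, -0.1431, -0.0087]
orientation: [0.987, -0.162, -0.0, -0.0]
force: [0.2, 0.5, -0.7]
width: 0.0303
```

```bash
python3 st.py
```

```text
12.88 jig [[   4.  -214.1]] z -8.7 Fjig [0.08 0.53] -0.67
```

send_rows(commands=[[0,-0.1,0,0],[0,-0.2,0,0],[0,-0.3,0,0],[0,-0.36,0,0],[0,-0.42,0,0],[0,-0.48,0,0],[0,-0.56,0,0],[0,-0.66,0,0],[0,-0.76,0,0],[0,-0.86,0,0],[0,-0.96,0,0],[0,-1.06,0,0]])

```text
clock: 13.88
ee_pos: [0.5131, -0.1025, -0.0086]
orientation: [0.987, -0.162, 0.0, -0.0]
force: [-0.5, -0.2, 0.4]
width: 0.0305
```

```bash
cat > bar.py <<'E'
from h import *
s=sense();im=capture("wrist")
H,S,V=cv2.split(cv2.cvtColor(im,cv2.COLOR_RGB2HSV))
m=(S>150)&(((H<11)&(V>30))|((H<13)&(V<150)));m[290:]=0
c=biggest(m);w=tojig(cast("wrist",c.reshape(-1,2),.032,s))*1000
r=cv2.minAreaRect(np.float32(w));print("bar",np.round(r[0],1),np.round(r[1],1),round(r[2],2),"min",w.min(0).round(1),"max",w.max(0).round(1))
cv2.imwrite("pics/wb.png",im[:,:,::-1])
# angle of left/right edges
rows=c.reshape(-1,2)
for nm,sel in(("left",w[:,0]<w[:,0].min()+4),("right",w[:,0]>w[:,0].max()-4)):
    q=w[sel];print(nm,np.polyfit(q[:,1],q[:,0],1).round(4))
E
python3 st.py;python3 bar.py
```

```text
13.88 jig [[   4.1 -171.3]] z -8.6 Fjig [-0.37 -0.33] 0.42
bar [   6.  -141.7] [12.6 31.3] 24.76 min [  -3.5 -155.6] max [  15.3 -125.7]
left [0.0758 8.8348]
right [-0.0382  7.5931]
```

```bash
python3 - <<'E'
import cv2,numpy as np
im=cv2.cvtColor(cv2.imread("pics/wb.png"),cv2.COLOR_BGR2HSV)
for y in range(40,250,15): print(y,[im[y,x].tolist() for x in (200,245,285,325,340)])
E
```

```text
40 [[20, 150, 212], [12, 192, 106], [13, 190, 106], [14, 210, 108], [12, 214, 107]]
55 [[20, 143, 216], [13, 180, 143], [13, 181, 141], [12, 201, 128], [13, 208, 126]]
70 [[19, 145, 218], [12, 178, 142], [13, 195, 131], [12, 201, 128], [14, 211, 123]]
85 [[20, 146, 218], [13, 185, 143], [12, 189, 136], [14, 206, 124], [11, 196, 130]]
100 [[20, 147, 219], [11, 172, 144], [12, 193, 136], [13, 204, 125], [12, 204, 126]]
115 [[20, 147, 219], [13, 198, 135], [12, 203, 147], [11, 191, 127], [13, 213, 116]]
130 [[20, 147, 221], [12, 193, 136], [13, 193, 136], [12, 203, 122], [11, 201, 114]]
145 [[20, 146, 217], [11, 179, 135], [11, 199, 128], [11, 199, 124], [11, 204, 105]]
160 [[20, 143, 218], [12, 197, 146], [12, 199, 133], [12, 211, 122], [11, 193, 98]]
175 [[19, 142, 219], [12, 194, 146], [12, 197, 128], [11, 198, 142], [10, 199, 91]]
190 [[20, 149, 212], [12, 198, 143], [13, 193, 132], [12, 204, 141], [14, 189, 89]]
205 [[20, 145, 213], [11, 201, 142], [12, 213, 120], [12, 212, 135], [19, 166, 117]]
220 [[19, 141, 211], [13, 207, 138], [11, 197, 124], [12, 212, 135], [18, 161, 119]]
235 [[19, 141, 210], [13, 213, 134], [12, 204, 135], [10, 204, 121], [20, 155, 164]]
```

```bash
sed -i 's/^m=.*/m=(S>166)\&(H<17)\&(V>60);m[262:]=0/' bar.py; python3 bar.py; python3 stp.py 2>&1 | tail -1
```

```text
bar [   5.3 -107.8] [98.  58.7] 90.0 min [ -24.1 -156.8] max [ 34.6 -58.8]
left [ 1.00000e-03 -2.35405e+01]
right [-1.20000e-03  3.40463e+01]
StopIteration
```

send_rows(commands=[[0,-0.11,0,0],[0,-0.22,0,0],[0,-0.33,0,0],[0,-0.44,0,0],[0,-0.55,0,0],[0,-0.66,0,0],[0,-0.77,0,0],[0,-0.88,0,0],[0,-0.99,0,0],[0,-1.1,0,0],[0,-1.21,0,0],[0,-1.32,0,0]])

```text
clock: 15.03
ee_pos: [0.53, -0.0525, -0.0086]
orientation: [0.987, -0.162, 0.0, -0.0]
force: [-0.6, -0.2, -0.1]
width: 0.0305
```

```bash
python3 st.py;python3 bar.py; python3 stp.py|tail -1
```

```text
15.03 jig [[   4.  -118.5]] z -8.6 Fjig [-0.47 -0.4 ] -0.14
bar [  5.3 -55.8] [98.6 58.7] 89.98 min [ -24.1 -105.1] max [34.7 -6.5]
left [-1.00000e-04 -2.36752e+01]
right [-1.00000e-04  3.41648e+01]Traceback (most recent call last):
  File "stp.py", line 6, in <module>
    run=next(i for i in range(len(col)-20) if col[i:i+20].all())+100
        ~~~~^^^^^^^^^^^^^^^^^^^^^^^^^^^^^^^^^^^^^^^^^^^^^^^^^^^^
StopIteration
```

send_rows(commands=[[0,-0.12,0,0],[0,-0.25,0,0],[0,-0.38,0,0],[0,-0.51,0,0],[0,-0.64,0,0],[0,-0.77,0,0],[0,-0.9,0,0],[0,-1.03,0,0],[0,-1.16,0,0],[0,-1.29,0,0],[0,-1.4,0,0],[0,-1.5,0,0]])

```text
clock: 16.13
ee_pos: [0.5491, 0.0045, -0.0086]
orientation: [0.987, -0.162, 0.0, -0.0]
force: [-0.5, -0.8, 0.3]
width: 0.0305
```

```bash
python3 st.py;python3 bar.py
```

```text
16.13 jig [[  4.  -58.4]] z -8.6 Fjig [-0.21 -0.91] 0.28
bar [5.2 4.3] [58.8 98.6] 0.01 min [-24.2 -45. ] max [34.6 53.6]
left [ 5.00000e-04 -2.37754e+01]
right [1.10000e-03 3.41293e+01]
```

send_rows(commands=[[0,-0.05,0,0],[0,-0.1,0,0],[0,-0.15,0,0],[0,-0.19,0,0],[0,-0.22,0,0],[0,-0.22,0,0]])

```text
clock: 16.68
ee_pos: [0.5518, 0.0125, -0.0086]
orientation: [0.987, -0.162, 0.0, -0.0]
force: [-0.4, 0.2, 0.5]
width: 0.0307
```

```bash
python3 st.py;python3 bar.py|head -1
```

```text
16.68 jig [[  4. -50.]] z -8.6 Fjig [-0.41  0.03] 0.47
bar [ 5.2 10.6] [58.8 93.2] 0.04 min [-24.2 -36. ] max [34.6 57.2]
```

send_rows(commands=[[0,-0.025,0,0],[0,-0.05,0,0],[0,-0.05,0,0],[0,-0.05,0,0]])

```text
clock: 17.07
ee_pos: [0.5524, 0.0142, -0.0085]
orientation: [0.987, -0.162, 0.0, -0.0]
force: [1.0, -0.0, 0.3]
width: 0.0305
```

```bash
python3 st.py;python3 bar.py|head -1
```

```text
17.07 jig [[  4.  -48.1]] z -8.5 Fjig [0.96 0.31] 0.34
bar [ 5.2 11.3] [92.2 58.8] 89.88 min [-24.2 -34.7] max [34.7 57.4]
```

send_rows(commands=[[0,-0.02,0,0],[0,-0.03,0,0],[0,-0.03,0,0],[0,-0.03,0,0]])

```text
clock: 17.45
ee_pos: [0.5528, 0.0154, -0.0086]
orientation: [0.987, -0.162, 0.0, -0.0]
force: [0.3, 0.1, 1.0]
width: 0.0308
```

```bash
python3 st.py;python3 bar.py|head -1
```

```text
17.45 jig [[  4.  -46.9]] z -8.6 Fjig [0.24 0.17] 0.95
bar [ 5.2 12. ] [91.2 58.9] 89.83 min [-24.2 -33.5] max [34.8 57.7]
```

send_rows(commands=[[0,-0.01,0,0],[0,-0.02,0,0],[0,-0.02,0,0],[0,-0.02,0,0]])

```text
clock: 17.83
ee_pos: [0.5529, 0.0158, -0.0086]
orientation: [0.987, -0.162, -0.0, 0.0]
force: [-2.2, -5.7, 1.4]
width: 0.0307
```

```bash
python3 st.py;python3 bar.py|head -1
```

```text
17.83 jig [[  3.9 -46.4]] z -8.6 Fjig [-0.3  -6.09] 1.39
bar [ 5.2 12. ] [90.1 58.8] 89.89 min [-24.2 -33. ] max [34.6 57. ]
```

send_rows(commands=[[0,-0.01,0,0],[0,-0.02,0,0],[0,-0.02,0,0],[0,-0.02,0,0]])

```text
clock: 18.22
ee_pos: [0.553, 0.0163, -0.0086]
orientation: [0.987, -0.162, -0.0, 0.0]
force: [-1.6, -7.4, 0.2]
width: 0.0302
```

```bash
python3 st.py;python3 bar.py|head -1
```

```text
18.22 jig [[  3.9 -46. ]] z -8.6 Fjig [ 0.81 -7.5 ] 0.16
bar [ 5.2 12.4] [90.1 58.8] 89.88 min [-24.3 -32.5] max [34.6 57.4]
```

Contact is confirmed at 6-7 N, under the detent's hold. Next I withdraw straight back, then lift.

send_rows(commands=[[0,0.03,0,0],[0,0.1,0,0],[0,0.25,0,0],[0,0.5,0,0],[0,0.8,-0.2,0],[0,1,-0.8,0],[0,1.2,-1.6,0],[0,1.4,-2.4,0],[0,1.5,-3.2,0],[0,1.5,-3.6,0],[0,1.5,-3.6,0],[0,1.5,-3.6,0]])

```text
clock: 19.27
ee_pos: [0.5341, -0.0408, 0.1364]
orientation: [0.987, -0.162, 0.001, -0.0]
force: [-0.1, -0.1, -0.1]
width: 0.0301
```

```bash
python3 st.py; python3 - <<'E'
from h import *
s=sense();im=capture("wrist");cv2.imwrite("pics/w9.png",im[:,:,::-1])
g=cv2.convertScaleAbs(im[:,:,::-1],alpha=1.5);cv2.imwrite("pics/w9v.png",g)
H,S,V=cv2.split(cv2.cvtColor(im,cv2.COLOR_RGB2HSV))
m=(S>166)&(H<17)&(V>60);m[262:]=0
c=biggest(m);w=tojig(cast("wrist",c.reshape(-1,2),.032,s))*1000
print("bar",[np.round(q,2) for q in cv2.minAreaRect(np.float32(w))],w.min(0).round(1),w.max(0).round(1))
cc=biggest(V<50)
G=cv2.cvtColor(im,cv2.COLOR_RGB2GRAY)
print("dark cols",{x:np.where(np.diff((G[:240,x]<50).astype(int)))[0].tolist() for x in(230,250,270,310,320)})
E
```

```text
19.27 jig [[   4.2 -106.2]] z 136.4 Fjig [-0.04 -0.09] -0.12
bar [array([ 5.32, 11.55]), array([90.49, 59.12]), np.float64(89.97)] [-24.2 -33.7] [34.9 56.8]
dark cols {230: [], 250: [4], 270: [6, 118, 120], 310: [5, 118, 121], 320: [3, 4, 7, 8, 9, 11, 13, 14, 15]}
```

View pics/w9v.png

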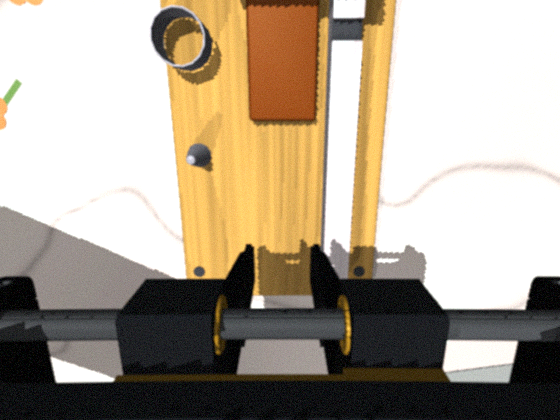

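The wrist view shows the bar's end at row 121 and square to the rail. The nozzle (198,156) and cutter (182,38) are untouched, and the hand is clear. I'll take the hand further off and make a last check from the top camera.

send_rows(commands=[[0,0.5,-0.3,0],[0,1.2,-0.6,0],[0,2,-1,0],[0,2.8,-1,0],[0,3.5,-1,0],[0,4,-1,0],[0,4,-1,0],[0,4,-1,0],[0,4,-1,0]])

```text
clock: 20.07
ee_pos: [0.4828, -0.1911, 0.1745]
orientation: [0.987, -0.162, -0.001, -0.0]
force: [0.7, -0.1, 0.2]
width: 0.0299
```

```bash
python3 st.py; python3 - <<'E'
from h import *
im=capture("top");H,S,V=cv2.split(cv2.cvtColor(im,cv2.COLOR_RGB2HSV));roi=np.zeros(H.shape,bool);roi[140:265,185:355]=1
c=biggest(roi&(S>110)&(H<14));w=tojig(cast("top",c.reshape(-1,2),.032))*1000
print("bar",[np.round(q,2) for q in cv2.minAreaRect(np.float32(w))],w.min(0).round(1),w.max(0).round(1))
roi[:]=0;roi[150:215,225:300]=1
m=(roi&(V<55)).astype(np.uint8)
w=tojig(cast("top",np.argwhere(m)[:,::-1],.077))*1000
b=w[(w[:,0]>38)&(w[:,0]<76)];print("block y range",np.percentile(b[:,1],[1,50,99]).round(1),len(b))
cv2.imwrite("pics/top9.png",cv2.resize(cv2.convertScaleAbs(im[140:265,185:355,::-1],alpha=1.8),None,fx=4.5,fy=4.5,interpolation=cv2.INTER_CUBIC))
E
```

```text
20.07 jig [[   3.6 -265. ]] z 174.5 Fjig [0.69 0.08] 0.21
bar [array([ 3.15, 11.95]), array([58.92, 92.06]), np.float64(0.14)] [-26.3 -34.1] [32.7 58. ]
block y range [ 61.9  79.8 131.6] 136
```

View pics/top9.png

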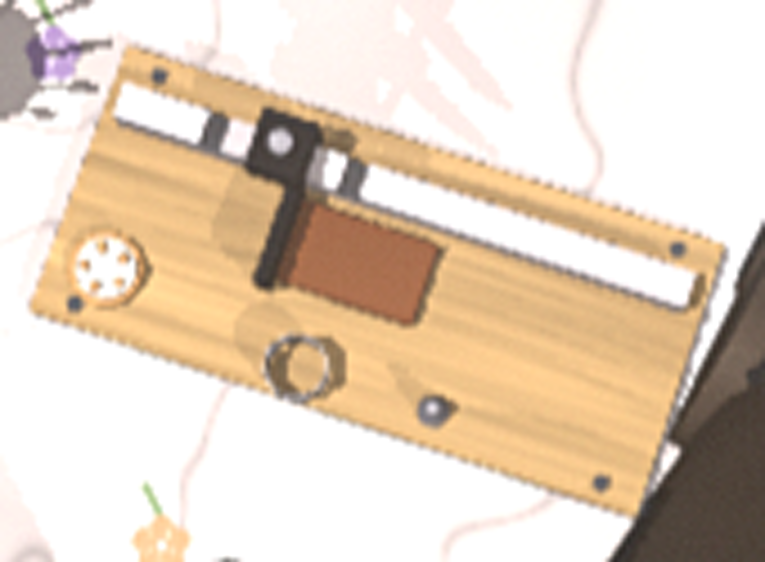

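The stop sits over the middle notch, with the first and third notches both visible. The bar lies square against the blade, and the cutter, nozzle and biscuit are where they were. Last I'll check the pin position and hand in.

```bash
python3 - <<'E'
from h import *
print("pin head jig",tojig(cast("top",[(281/4.5+184.61,140/4.5+139.61)],.089))*1000)
s=sense();print(s["clock"],s["force"]);print(job_done())
E
```

```text
pin head jig [[55.6013541  84.24196806]]
20.1167 [-0.44986789  0.42689895  0.18616794]
the job is handed in; nothing more can be done
None
```

The stop is in the middle notch and the bar lies square against its blade. The hand is clear, and I handed the job in at about 20 s of the 51 s allowed.

**Stop:** I pushed it past the first notch until it jumped into the middle one. It then held against a 7 N push. The last top view put the pin head at jig y = 84.2 mm, against 85 mm for the notch.

**Bar:** I pushed its end flat along the board with the two opened fingers until it met the blade. The push reached 7.5 N, just under the roughly 8 N that would push the stop out of the notch. That moved the bar and stop about 0.5–1 mm too far, and they came back when I let go. In the last view the bar is within about 0.15° of the rail. Its free end is at about y = -34 to -35 mm, and -35 mm means it touches the blade.

**What disagreed:**
- **Fingertips:** they end about 32 mm above the stated tool point. My first pass therefore went just over the stop and touched nothing, which I saw in the pictures and corrected by working lower.
- **Wrist camera:** it read about 1 mm too far along the rail.
- **Block edges:** the last automatic reading of the stop block's far edge from the top view was spoiled, probably by the dark third notch, so I relied on the pin head instead.

**Other things:** the cutter, nozzle and biscuit on the board look unmoved in the last top view. I did not recheck the items on the table, but the hand stayed clear of them.

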